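# Lift the hot lid off the wax pot with the lid lifter

## Task

The wax pot's lid is too hot to touch: take the lid lifter out of its rack, hook its two prongs under the lid's loop handle, and lift the lid off, keeping it level. Carry it without bumping anything and set it down, not drop it, centred and flat on the round cork pad. Then unhook the lifter and hang it back in its rack by its handle, either way round, leaving everything else where it stands.

Things in the scene. Friction and masses are not known exactly. Their poses are not given: they have to be found in the camera images.
- pot: Fixed round electric wax pot, aluminium with grey jacket, 128 mm across, 80 mm high, open top (inside 116 mm across); a grey thermostat box 60 mm high reaches 84 mm from the axis on its own -x side. Origin: centre of its underside, z up. Pot, pad and rack share three places, swapped between runs.
- lid: Hot steel lid lying loose on the pot, 0.3 to 0.55 kg, its yaw varies widely. Origin: centre of the underside of its plug (108 mm across, z 0 to 8 mm, in the pot's mouth), 72 mm above the pot's origin. Flange 140 mm across, z 8 to 14 mm, rests on the rim. On top a loop handle (see point loop). Neither fingers nor arm may touch the lid.
- loop (a point): Centre of the level top bar of the lid's square loop handle, on the lid's axis, 56 mm above its origin; axes as the lid. Bar 9 mm thick, along the lid's y; legs at y = -38 and +38 mm. Opening under the bar 37 mm high, 67 mm wide, entered along the lid's x from either side.
- lifter: Lid lifter, 0.2 kg, hanging in the rack. Origin: centre of its dark wooden handle, a bar 24 x 136 x 24 mm along its own y (held from above at its middle, fingers closing along x). A 10 mm steel shank goes down from it, cranks back to x = -32 mm between z = -28 and -46 mm, runs on down to z = -88 mm and carries two prongs (see point prongs).
- prongs (a point): Where the loop's bar should rest, midway between the lifter's prongs: 90 mm below its origin; axes as the lifter. Prongs 8 mm thick at y = -14 and +14 mm, pointing to +x, from x = -36 to +29 mm; upper side lowest at x = 0, upturned tips reach 11 mm above this point, lowest point 8 mm below it. Resting here, the bar's centre is 85.5 mm below the lifter's origin.
- pad: Fixed round cork pad, 140 mm across, top 12 mm above the bench. Origin: centre of its underside. The lid set down on it has its origin 12 mm above the pad's origin; its yaw there does not matter. Furniture behind: a pink tool case on a wooden box, top at z = 190 mm, front at x = 0.545 m for y below -0.28 m; a tall blue drawer cabinet, front at x = 0.70 m.
- rack: Fixed wooden lifter rack: base 80 x 116 x 10 mm, two posts 12 mm thick at its own y = -48 and +48 mm. The lifter's handle lies across both along the rack's y, on their tops at z = 130 mm, between tines 36 mm apart in x that end at z = 150 mm. It lifts straight up; the shank hangs free between the posts. Origin: centre of the underside.
- rack_seat (a point): Where the centre of the lifter's handle lies when it hangs in the rack: 142 mm above the rack's origin; axes as the rack.
- stand: Fixed magnetic stand: black block 50 x 60 x 55 mm with a steel column 16 mm thick (a collar 26 mm, with a knob reaching 24 mm out, near the top), 300 mm high in all. Too tall to carry the lid over, to be gone round. Origin: centre of its underside.
- oil_can: Red oil can, bystander, 67 mm across, 170 mm high; origin at the centre of its underside.
- glue_bottle: White glue bottle, bystander, 49 mm across, 150 mm high; origin at the centre of its underside.
- jar_green: Jar with green lid, bystander, 68 mm across, 95 mm high; origin at the centre of its underside.
- jar_blue: Jar with blue lid, bystander, 60 mm across, 75 mm high; origin at the centre of its underside.
- tape_roll: Roll of pale tape lying flat, bystander, 96 mm across, 26 mm high; origin at the centre of its underside.
- spanner: Spanner lying flat, bystander, 23 x 147 x 9 mm along its own y; origin at the centre of its underside.

How it is judged:
On the way, in this order (a step that is already met when the one before it is completed fails the run):
1. the lid hangs level on the lifter, at least 25 mm above its place on the pot (z of lid in the frame of pot above 0.097 m and contact force between lid and lifter above 1 N and angle between lid's own z axis and vertical below 0.25 rad), for 0.3 s.
2. the lid lies flat on the cork pad, centred within 25 mm (horizontal distance between lid and pad below 0.025 m and z of lid in the frame of pad between 0.008 and 0.016 m and angle between lid's own z axis and vertical below 0.06 rad), for 0.2 s.
At the end, for the whole second after the job is handed in: Lid at rest on the cork pad: centre within 25 mm, height within 4 mm of seated, tilt under 0.06 rad. Lifter hangs still in the rack: handle centre within 20 mm sideways and 6 mm in height of its seat, along the rack within 0.2 rad (either way round), tilt under 0.15 rad (all of step 2 and horizontal distance between lifter and rack_seat below 0.02 m and z of lifter in the frame of rack between 0.136 and 0.148 m and angle between the y axis of lifter and the y axis of rack, either way round below 0.2 rad and angle between lifter's own z axis and vertical below 0.15 rad and linear speed of lid below 0.02 m/s and linear speed of lifter below 0.03 m/s); the robot touches nothing.
It fails at once if the fingers or the arm touch the hot lid (contact force between any of the fingers, the arm and lid above 0.5 N).
It fails at once if the lid tips by more than 0.35 rad (angle between lid's own z axis and vertical above 0.35 rad).
It fails at once if the lid is dropped or flung (faster than 0.6 m/s) (linear speed of lid above 0.6 m/s).
It fails at once if the magnetic stand is bumped with more than 5 N (contact force between stand and anything else above 5 N).
It fails at once if a bystander (oil can, glue bottle, jar, tape roll or spanner) is moved by more than 20 mm (distance of any of oil_can, glue_bottle, jar_green, jar_blue, tape_roll, spanner from where it was at the start of the episode above 0.02 m).
It also fails if it takes over 72 s, if anything falls off the work surface, if the arm or the gripper's body presses on something with over 40 N, if the wrist force passes 120 N, or if a joint passes its speed limit or range.

## Robot

A 6-joint arm with a two-finger parallel gripper is mounted at the origin on a cart in front of the work surface, level with it; the furniture and walls round the work are solid. World frame = base frame: x ahead of the robot, y to its left, z up, the work surface at z = 0. Lengths are in m, angles in rad, forces in N, time in s.
With the tool pointing down it reaches from about 0.375 to 0.975 m from the base axis. Payload 3.8 kg.
Tool frame: the origin (TCP) lies on the centre line of the jaws, within the pads' length; the fingertips stand 25 mm ahead of it and the grasp point (between the pads) lies 6 mm ahead of it; z points along the fingers, y is the line along which they close (so a half turn about z gives the same grasp; the last joint's range is limited). The gripper opens to 85 mm and grips with 20 to 120 N. Pads are 22 mm wide; open, the fingers measure 114 mm over their backs; the gripper's body (76 mm by 85 mm) begins 54 mm behind the grasp point. The pads swing forward as they close: fully open they stand 13 mm farther back than shut.
Start: joints at [-1.318, 0.264, 1.604, -0, 1.274, -0.037], TCP at [0.193, -0.647, 0.256] pointing down, gripper open.
Joint ranges: [-2.63, 2.63], [-0.94, 2.18], [0.31, 2.57], [-1.31, 4.45], [0, 2.66], [-2.55, 2.55]. Speed limits (rad/s): [2.57, 2.57, 3.14, 3.14, 3.14, 3.14].

## Interface

Orientations are given as a rotation vector (axis times angle).
In Python, from workcell import bot gives the robot as it stands. The module is installed in compiled form; this text tells all that it offers.
- The arm moves only by the tool play_rows, never from a script. Its argument "commands" is a list that holds one entry, the list of rows, each a list of 7 numbers: the shift along the tool's x, y, z as a fraction of full scale, then the turn, a rotation vector about the tool's x, y, z as a fraction of full scale, then the closure, from -1 (fully open) to 1 (shut). A call has 1 to 8 rows; each row is the pose to reach, as a shift and turn from the pose commanded when the call began, along the tool's axes at that moment, turning the shorter way round; what a row does not reach only later rows make up. Full scale, the value 1, is 60 cm for a shift and 180 degrees for a turn. A row lasts 1/10 s, in which the tool goes at most 50 mm and 8.59 degrees, less where a joint would pass 70% of its speed; a pose out of reach is approached as far as the arm can. A call with a number of a shift or a turn outside -1 to 1 is refused whole. A call with a gripper value outside its range is refused whole. The fingers move at their own pace and stop on an object; "force" is the grip in N (left out, the last holds). Time passes only in rows, so rows that repeat a pose let the fingers close. It gives the time, the measured TCP pose, the force, the opening and the grip force at its end, in the units of the state.
- bot.read_state(): the state, without advancing time (a new reading comes with each control period).
- bot.read_camera(name): name is "side" or "top"; returns the picture (420x560x3 uint8, blue, green, red); there is no depth.
- bot.camera_params(name): a dict with "fov_y" (degrees; the focal length in pixels is half the picture's height over the tangent of half this angle, whatever the lens; pixels are square), "cx", "cy" (the principal point, pixels), "rvec" (rotation vector, rad) and "tvec" (3), from world to camera coordinates, as OpenCV has them. Camera axes: x right, y down, z forward; pixel columns grow to the right and rows downward; lengths in m; the calibration is good to about 2 mm. A picture is of the moment at which its call begins. camera_params takes no time and is no camera call.
- bot.finish_job(): hands the job in; it is judged then, once.
The state is a dict: "time": time; "q": joint angles; "joint_vel": joint speeds; "joint_torque": joint torques, N m; "tool_pos": TCP position; "tcp_rot": TCP orientation; "wrist_force": force on the tool from outside, world axes, zero at the start; "torque": the same for the moment, N m; "width": opening from 0.0 (shut) to 1.0 (fully open); "grip_force": force on a finger pad.
Only numpy, scipy, OpenCV 4.12 (cv2) and the standard library are available. Lean on these libraries where they do the work, as an engineer would, in place of code of your own. Each camera call takes 0.05 s, during which the arm holds its last target. There are 200 camera calls.

## Working session

There is one attempt and no reset: what is moved stays moved. The work goes in short steps, Python scripts to look and compute and a tool call to move; the robot and the scene stay as the last step left them, time stands still between calls to the robot, and variables do not carry over. Pictures are saved under pics/ and viewed, at most 10 in all, crops included, and the job is handed in when it is done.

Besides the shell and the picture viewer there is one more tool, called after "Call:" by a JSON object that holds its "name" and its "arguments", one argument or row to a line. play_rows: Moves the arm, as the interface text tells. Its arguments: {"type":"object","properties":{"commands":{"type":"array"},"force":{"type":"number"}},"required":["commands"]}

```bash
mkdir -p pics
python3 - <<'E'
from workcell import bot
import cv2
for n in("top","side"):
    cv2.imwrite(f"pics/{n}0.png",bot.read_camera(n)); print(n,bot.camera_params(n))
print(bot.read_state())
E
```

```text
top {'fov_y': 46.991846682159654, 'cx': 282.11476911406993, 'cy': 206.74760158470673, 'rvec': array([ 2.09639824, -2.1231812 ,  0.23709772]), 'tvec': array([-0.08036627,  0.55066706,  1.48964553])}
side {'fov_y': 54.582453190612874, 'cx': 277.1007568899321, 'cy': 204.38109453072042, 'rvec': array([ 2.22992293,  0.27827419, -0.14600944]), 'tvec': array([-0.51789107, -0.0597247 ,  1.58293831])}
{'time': 0.1, 'q': array([-1.31790106e+00,  2.64684620e-01,  1.60525872e+00, -2.37739914e-05,
        1.27367601e+00, -3.69299474e-02]), 'joint_vel': array([ 0.00043088, -0.0006946 , -0.00375669, -0.00082417, -0.00136761,
        0.00064529]), 'joint_torque': array([ 7.42987668e-04, -5.16704392e+01, -3.68589842e+01, -8.38485334e-05,
        6.21698942e-03, -2.02270934e-05]), 'tool_pos': array([ 0.19272346, -0.6462645 ,  0.25507038]), 'tcp_rot': array([-3.10667119e+00, -4.53384910e-01,  3.78344915e-04]), 'wrist_force': array([-0.11574156, -0.25637372, -0.72164254]), 'torque': array([-0.00562542, -0.00670782,  0.00363075]), 'grip_force': 0.0, 'width': 1.0002587712142579}
```

View pics/top0.png

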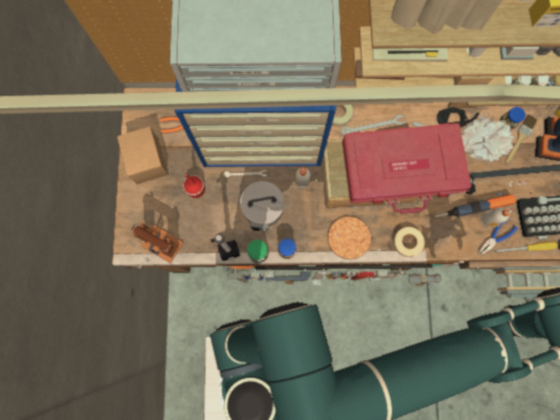

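View pics/side0.png

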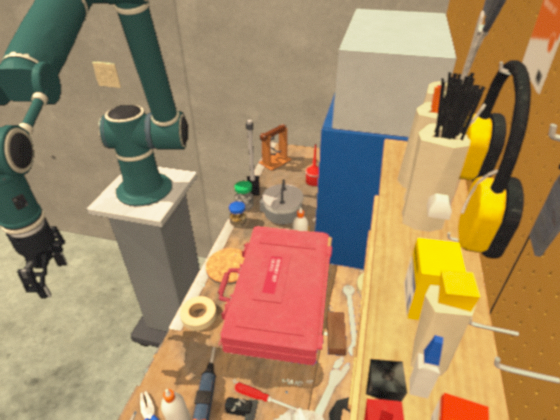

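The top view shows the rack at about (158,240), stand (228,245), green jar (258,250), blue jar (288,247), pot and lid (262,203), pad (350,237), tape (409,240), can (194,186) and glue (303,176). The side view agrees. I'll zoom in next.

```bash
cat > h.py <<'E'
import numpy as np,cv2
from workcell import bot
P={}
for n in("top","side"):
    p=bot.camera_params(n);f=210/np.tan(np.radians(p["fov_y"]/2))
    K=np.array([[f,0,p["cx"]],[0,f,p["cy"]],[0,0,1.]]);P[n]=(K,np.array(p["rvec"]),np.array(p["tvec"]))
def ray(n,uv,z):
    K,r,t=P[n];R=cv2.Rodrigues(r)[0];c=-R.T@t
    d=R.T@np.linalg.solve(K,[uv[0],uv[1],1]);return c+d*(z-c[2])/d[2]
def proj(n,X):
    K,r,t=P[n];return cv2.projectPoints(np.array(X,float).reshape(-1,3),r,t,K,None)[0].reshape(-1,2)
E
python3 - <<'E'
from h import *
for n in P:
    K,r,t=P[n];print(n,-cv2.Rodrigues(r)[0].T@t)
for k,uv,z in[("lid",(262,203),.086),("pad",(350,237),.012),("rack",(158,240),.14),("stand",(228,248),.05),("green",(258,250),.095),("blue",(288,247),.075),("can",(194,186),.1),("glue",(303,176),.1),("tape",(409,240),.02),("case",(345,195),.19),("case2",(325,207),.0)]:print(k,ray("top",uv,z).round(3))
a=cv2.imread("pics/top0.png")
cv2.imwrite("pics/topz.png",cv2.resize(a[160:270,120:320],None,fx=4,fy=4,interpolation=cv2.INTER_CUBIC))
b=cv2.imread("pics/side0.png")
cv2.imwrite("pics/sidez.png",cv2.resize(b[110:290,200:340],None,fx=3.3,fy=3.3,interpolation=cv2.INTER_CUBIC))
E
```

```text
top [ 0.21598562 -0.07467244  1.57369342]
side [ 0.82793325 -1.10375699  0.93472935]
lid [ 0.557 -0.024  0.086]
pad [ 0.456 -0.308  0.012]
rack [0.435 0.286 0.14 ]
stand [0.42  0.086 0.05 ]
green [ 0.407 -0.011  0.095]
blue [ 0.418 -0.104  0.075]
can [0.611 0.19  0.1  ]
glue [ 0.64  -0.155  0.1  ]
tape [ 0.443 -0.498  0.02 ]
case [ 0.554 -0.272  0.19 ]
case2 [ 0.56  -0.231  0.   ]
```

View pics/topz.png

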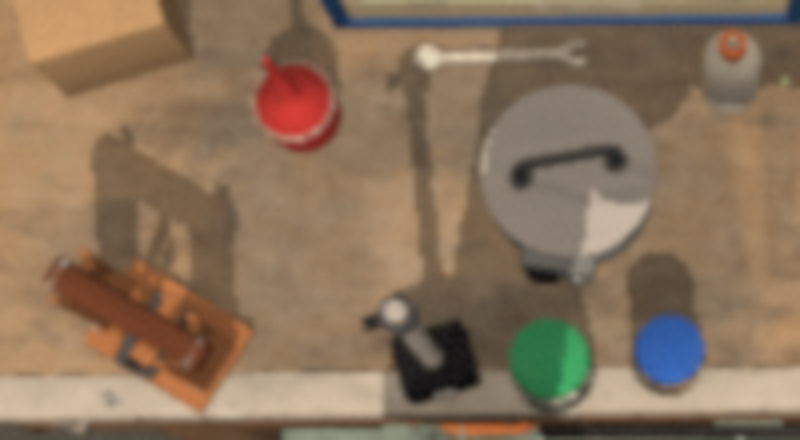

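View pics/sidez.png

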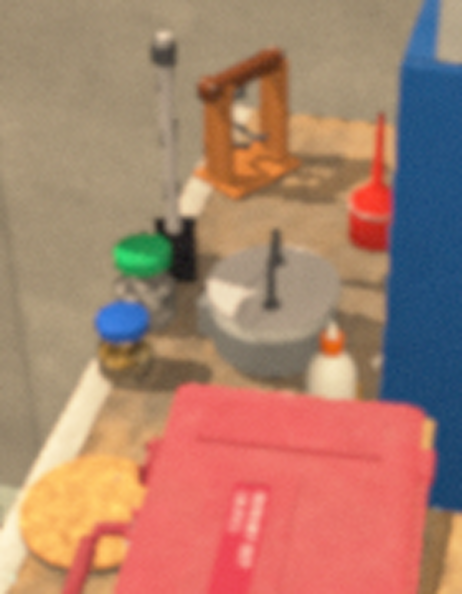

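The zoom shows the lifter handle from (62,278) to (195,350), with two prong stubs on its upper right at about (155,300) and (185,320). A single dark crossbar sits lower left at (130,355), so the prongs seem to point up and right. The loop bar runs from (522,175) to (615,158). I'll check these by projecting models.

```bash
cat > fit.py <<'E'
from h import *
z=lambda p:(120+(p[0]+.5)/4-.5,160+(p[1]+.5)/4-.5)
A=ray("top",z((62,278)),.146);B=ray("top",z((195,350)),.146)
print("handle",A.round(3),B.round(3),np.linalg.norm(A-B),"mid",((A+B)/2).round(4),"dir",np.degrees(np.arctan2(*(B-A)[1::-1])))
C=ray("top",z((522,175)),.130);D=ray("top",z((615,158)),.130)
print("bar",C.round(3),D.round(3),np.linalg.norm(C-D),"mid",((C+D)/2).round(4),"dir",np.degrees(np.arctan2(*(D-C)[1::-1])))
for uv in((568,173),):print("flange",ray("top",z(uv),.086).round(4))
# pad: segmentation in top
a=cv2.imread("pics/top0.png");hsv=cv2.cvtColor(a,cv2.COLOR_BGR2HSV)
m=cv2.inRange(hsv[205:265,322:378],(8,110,150),(22,255,255));m=cv2.morphologyEx(m,cv2.MORPH_OPEN,np.ones((3,3)))
c=max(cv2.findContours(m,0,2)[0],key=cv2.contourArea);e=cv2.fitEllipse(cv2.convexHull(c));print(e)
print("pad",ray("top",np.array(e[0])+[322,205],.012).round(4))
E
python3 fit.py
python3 - <<'E'
import sys;sys.path.insert(0,'.')
from fit import *
h=(A+B)/2;h[2]=.142;d=(B-A);th=np.arctan2(d[1],d[0])
def T(o,yaw,X):
    X=np.atleast_2d(X).astype(float);c,s=np.cos(yaw),np.sin(yaw);return X@np.array([[c,s,0],[-s,c,0],[0,0,1]])+o
out=[]
for n,img in(("top","pics/top0.png"),("side","pics/side0.png")):
  a=cv2.imread(img);sc=8 if n=="top" else 7
  x0,y0,w,hh=(125,220,62,48) if n=="top" else (255,115,50,60)
  for k,yaw in enumerate((th-np.pi/2,th+np.pi/2)):
    im=cv2.resize(a[y0:y0+hh,x0:x0+w],None,fx=sc,fy=sc,interpolation=cv2.INTER_CUBIC)
    for L in([[0,-.068,0],[0,.068,0]],[[0,0,-.012],[0,0,-.028],[-.032,0,-.046],[-.032,0,-.088]],[[-.036,-.014,-.094],[.029,-.014,-.079]],[[-.036,.014,-.094],[.029,.014,-.079]]):
      p=((proj(n,T(h,yaw,L))-[x0,y0]+.5)*sc).astype(int);cv2.polylines(im,[p],False,(255,255,0),1)
    out.append(cv2.copyMakeBorder(im,0,430-im.shape[0],0,0,0) if im.shape[0]<430 else im)
print([o.shape for o in out])
cv2.imwrite("pics/hyp.png",cv2.resize(np.vstack([np.hstack([cv2.resize(o,(400,300)) for o in out[:2]]),np.hstack([cv2.resize(o,(400,300)) for o in out[2:]])]),(800,600)))
E
```

```text
handle [0.467 0.354 0.146] [0.412 0.253 0.146] 0.11549534455196318 mid [0.4398 0.3032 0.146 ] dir -118.6692532038536
bar [0.546 0.011 0.13 ] [ 0.559 -0.06   0.13 ] 0.07244534870952819 mid [ 0.5522 -0.0246  0.13  ] dir -80.04283253242093
flange [ 0.5572 -0.0226  0.086 ]
((28.13290023803711, 32.839073181152344), (40.81684112548828, 48.058990478515625), 107.04678344726562)
pad [ 0.4535 -0.3086  0.012 ]
handle [0.467 0.354 0.146] [0.412 0.253 0.146] 0.11549534455196318 mid [0.4398 0.3032 0.146 ] dir -118.6692532038536
bar [0.546 0.011 0.13 ] [ 0.559 -0.06   0.13 ] 0.07244534870952819 mid [ 0.5522 -0.0246  0.13  ] dir -80.04283253242093
flange [ 0.5572 -0.0226  0.086 ]
((28.13290023803711, 32.839073181152344), (40.81684112548828, 48.058990478515625), 107.04678344726562)
pad [ 0.4535 -0.3086  0.012 ]
[(430, 496, 3), (430, 496, 3), (430, 350, 3), (430, 350, 3)]
```

View pics/hyp.png

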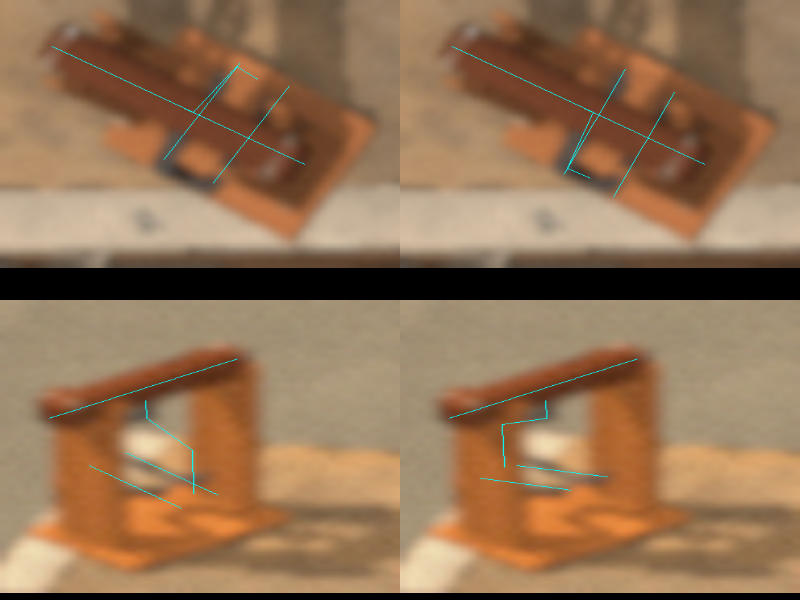

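The right-hand hypothesis fits, with lifter yaw about -29° and tips toward +x/-y. Next I'll refine the handle, lid and bar by segmentation.

Run:
```python
from h import *
import itertools
a=cv2.imread("pics/top0.png");hsv=cv2.cvtColor(a,cv2.COLOR_BGR2HSV)
def roi(m,x0,y0,x1,y1):
    r=np.zeros_like(m);r[y0:y1,x0:x1]=m[y0:y1,x0:x1];return r
# handle: dark reddish brown
m=roi(cv2.inRange(hsv,(0,100,50),(10,255,140)),128,220,178,258)
c=max(cv2.findContours(m,0,1)[0],key=cv2.contourArea);rc=cv2.minAreaRect(c);bx=cv2.boxPoints(rc);print("handle rect",rc,cv2.contourArea(c))
s=sorted([(np.linalg.norm(bx[i]-bx[(i+1)%4]),i) for i in range(4)])
e=[ (bx[i]+bx[(i+1)%4])/2 for _,i in s[:2]]
E=[ray("top",p,.148) for p in e];d=E[0]-E[1];print("ends",np.round(E,4),"len",np.linalg.norm(d),"mid",np.round((E[0]+E[1])/2,4),"ang",np.degrees(np.arctan2(d[1],d[0])))
# dark bar
m=roi(cv2.inRange(hsv,(0,0,0),(180,255,75)),240,190,285,212)
c=max(cv2.findContours(m,0,1)[0],key=cv2.contourArea);rc=cv2.minAreaRect(c);bx=cv2.boxPoints(rc);print("bar",rc)
s=sorted([(np.linalg.norm(bx[i]-bx[(i+1)%4]),i) for i in range(4)])
E=[ray("top",(bx[i]+bx[(i+1)%4])/2,.130) for _,i in s[:2]];d=E[0]-E[1];print(np.round(E,4),"len",np.linalg.norm(d),"mid",np.round((E[0]+E[1])/2,4),"ang",np.degrees(np.arctan2(d[1],d[0])))
for n,X in(("top",[[.557,-.0235,.128]]),("side",[[.557,-.0235,.128],[.551,-.0235,.128]])):print(n,proj(n,X))
z=lambda p:(120+(p[0]+.5)/4-.5,160+(p[1]+.5)/4-.5)
print("stand top",ray("top",z((395,312)),.3),"knob",ray("top",z((370,322)),.27))
print("tines/side handle ends from side",ray("side",(200+207/3.3,110+88/3.3),.142),ray("side",(200+278/3.3,110+55/3.3),.142))
```

```text
handle rect ((152.12823486328125, 238.36209106445312), (43.86549377441406, 9.433439254760742), 32.61924362182617) 278.0
ends [[0.475  0.3581 0.148 ]
 [0.4026 0.2452 0.148 ]] len 0.13414314084356227 mid [0.4388 0.3016 0.148 ] ang 57.32325884444702
bar ((261.2884826660156, 200.94229125976562), (5.491251468658447, 27.65237808227539), 78.69007110595703)
[[ 0.5613 -0.0648  0.13  ]
 [ 0.5452  0.0184  0.13  ]] len 0.08477034493120755 mid [ 0.5532 -0.0232  0.13  ] ang -79.06313287116198
top [[261.43141638 199.89363636]]
side [[281.38431414 185.82442981]
 [279.66071446 185.57594344]]
stand top [0.41467658 0.08535528 0.3       ] knob [0.41269935 0.10600774 0.27      ]
tines/side handle ends from side [0.40996673 0.26146045 0.142     ] [0.47294558 0.3625158  0.142     ]
```

```bash
cat > go.py <<'E'
import sys,numpy as np
from workcell import bot
from scipy.spatial.transform import Rotation as Ro
def plan(x,y,z,yaw,pose=None):
    """yaw: world angle (deg) of tool y; prints shift/turn fractions"""
    s=bot.read_state();p,R=(np.array(s["tool_pos"]),Ro.from_rotvec(s["tcp_rot"])) if pose is None else pose
    a=np.radians(yaw);ty=np.array([np.cos(a),np.sin(a),0]);tz=np.array([0,0,-1.])
    R1=Ro.from_matrix(np.c_[np.cross(ty,tz),ty,tz]);q=np.array([x,y,z])
    print("at",p.round(4),"yaw",np.degrees(np.arctan2(*R.as_matrix()[1::-1,1])).round(2),"t",round(s["time"],1),"F",np.round(s["wrist_force"],1),"w",round(s["width"],3))
    d=(R.inv().apply(q-p)/.6).round(4);t=((R.inv()*R1).as_rotvec()/np.pi).round(4)
    print("row",d.tolist()+t.tolist(),"dist",np.linalg.norm(q-p).round(3));return q,R1
if __name__=="__main__":
    v=[float(k) for k in sys.argv[1:]];pose=None
    for i in range(0,len(v),4):pose=plan(*v[i:i+4],pose=pose)
E
python3 go.py .35 -.45 .42 -73.4  .53 -.05 .42 -60  .4395 .303 .30 -32 .4395 .303 .15 -32
```

```text
at [ 0.1927 -0.6463  0.2551] yaw -73.39 t 0.1 F [-0.1 -0.3 -0.7] w 1.0
row [0.3447, -0.2391, -0.2744, -0.0006, -0.0, 0.0] dist 0.301
at [ 0.35 -0.45  0.42] yaw -73.4 t 0.1 F [-0.1 -0.3 -0.7] w 1.0
row [0.478, -0.5532, 0.0, 0.0, 0.0, -0.0744] dist 0.439
at [ 0.53 -0.05  0.42] yaw -60.0 t 0.1 F [-0.1 -0.3 -0.7] w 1.0
row [0.1635, -0.5849, 0.2, 0.0, 0.0, -0.1556] dist 0.384
at [0.4395 0.303  0.3   ] yaw -32.0 t 0.1 F [-0.1 -0.3 -0.7] w 1.0
row [0.0, 0.0, 0.25, 0.0, 0.0, 0.0] dist 0.15
```

Call:
{"name": "play_rows", "arguments": {
  "commands": [
    [[0.345, -0.239, -0.274, 0, 0, 0, -1], [0.345, -0.239, -0.274, 0, 0, 0, -1], [0.345, -0.239, -0.274, 0, 0, 0, -1], [0.345, -0.239, -0.274, 0, 0, 0, -1], [0.345, -0.239, -0.274, 0, 0, 0, -1], [0.345, -0.239, -0.274, 0, 0, 0, -1], [0.345, -0.239, -0.274, 0, 0, 0, -1]]
  ]
}}

```text
time: 0.8
tool_pos: [0.3539, -0.4478, 0.4261]
tcp_rot: [3.102, 0.461, 0.009]
wrist_force: [0.2, -0.6, 0.7]
width: 1.003
grip_force: 0.0
```

Call:
{"name": "play_rows", "arguments": {
  "commands": [
    [[0.478, -0.553, 0, 0, 0, -0.074, -1], [0.478, -0.553, 0, 0, 0, -0.074, -1], [0.478, -0.553, 0, 0, 0, -0.074, -1], [0.478, -0.553, 0, 0, 0, -0.074, -1], [0.478, -0.553, 0, 0, 0, -0.074, -1], [0.478, -0.553, 0, 0, 0, -0.074, -1], [0.478, -0.553, 0, 0, 0, -0.074, -1], [0.478, -0.553, 0, 0, 0, -0.074, -1]]
  ]
}}

```text
time: 1.6
tool_pos: [0.5146, -0.0842, 0.4197]
tcp_rot: [-3.035, -0.81, 0.002]
wrist_force: [0.5, 0.0, -0.5]
width: 1.001
grip_force: 0.0
```

```bash
python3 go.py .53 .05 .42 -50 .4395 .303 .27 -32
```

```text
at [ 0.5146 -0.0842  0.4197] yaw -60.11 t 1.6 F [ 0.5  0.  -0.5] w 1.001
row [0.1336, -0.1811, -0.0006, -0.0001, 0.0003, -0.0561] dist 0.135
at [0.53 0.05 0.42] yaw -50.0 t 1.6 F [ 0.5  0.  -0.5] w 1.001
row [0.1555, -0.42, 0.25, 0.0, 0.0, -0.1] dist 0.308
```

Call:
{"name": "play_rows", "arguments": {
  "commands": [
    [[0.134, -0.181, 0, 0, 0, -0.056, -1], [0.134, -0.181, 0, 0, 0, -0.056, -1], [0.134, -0.181, 0, 0, 0, -0.056, -1]]
  ]
}}

```text
time: 1.9
tool_pos: [0.5298, 0.0511, 0.4193]
tcp_rot: [-2.95, -1.077, 0.002]
wrist_force: [0.4, -0.2, -0.3]
width: 0.997
grip_force: 0.0
```

Call:
{"name": "play_rows", "arguments": {
  "commands": [
    [[0.155, -0.42, 0.25, 0, 0, -0.1, -1], [0.155, -0.42, 0.25, 0, 0, -0.1, -1], [0.155, -0.42, 0.25, 0, 0, -0.1, -1], [0.155, -0.42, 0.25, 0, 0, -0.1, -1], [0.155, -0.42, 0.25, 0, 0, -0.1, -1], [0.155, -0.42, 0.25, 0, 0, -0.1, -1], [0.155, -0.42, 0.25, 0, 0, -0.1, -1], [0.155, -0.42, 0.25, 0, 0, -0.1, -1]]
  ]
}}

```text
time: 2.7
tool_pos: [0.4379, 0.3016, 0.2684]
tcp_rot: [2.745, 1.527, -0.007]
wrist_force: [0.5, 0.2, -0.5]
width: 1.005
grip_force: 0.0
```

```bash
python3 go.py .4395 .303 .148 -32
python3 - <<'E'
from h import *
a=bot.read_camera("top");b=bot.read_camera("side")
cv2.imwrite("pics/g.png",np.hstack([cv2.resize(a[200:270,120:190],(560,560),interpolation=2)[:, :400],cv2.resize(b[70:190,220:320],(400,480),interpolation=2).__class__(0) if False else cv2.copyMakeBorder(cv2.resize(b[70:190,220:320],(400,480),interpolation=2),0,80,0,0,0)]))
E
```

```text
at [0.4379 0.3016 0.2684] yaw -31.84 t 2.7 F [ 0.5  0.2 -0.5] w 1.005
row [0.0042, 0.0013, 0.2006, -0.0005, 0.0013, 0.0009] dist 0.12
```

View pics/g.png

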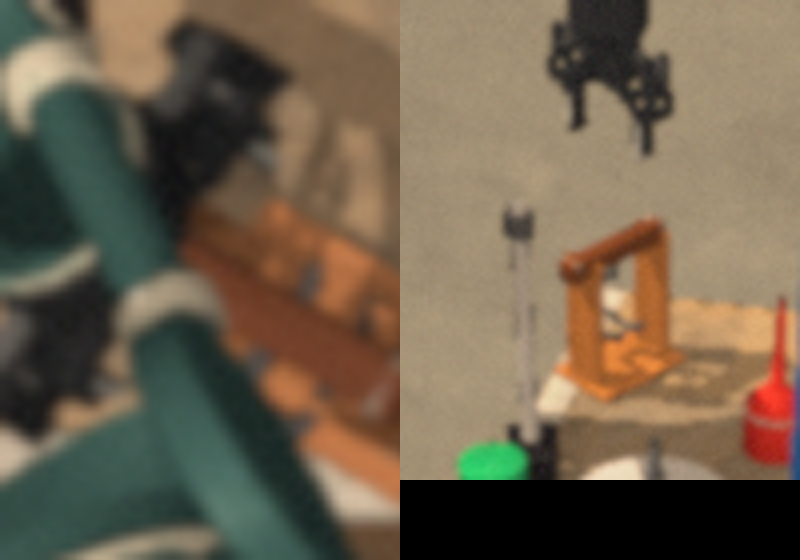

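The gripper straddles the handle: in the side crop the fingers at (575,125) and (648,150) are above the handle at (612,250). I'll descend and grip.

Call:
{"name": "play_rows", "arguments": {
  "commands": [
    [[0.004, 0.001, 0.06, 0, 0.001, 0, -1], [0.004, 0.001, 0.11, 0, 0.001, 0, -1], [0.004, 0.001, 0.16, 0, 0.001, 0, -1], [0.004, 0.001, 0.19, 0, 0.001, 0, -1], [0.004, 0.001, 0.2, 0, 0.001, 0, -1], [0.004, 0.001, 0.2, 0, 0.001, 0, -1], [0.004, 0.001, 0.2, 0, 0.001, 0, 0.2], [0.004, 0.001, 0.2, 0, 0.001, 0, 0.4]]
  ],
  "force": 100
}}

```text
time: 3.6
tool_pos: [0.4424, 0.3036, 0.1526]
tcp_rot: [-2.747, -1.522, -0.01]
wrist_force: [-1.0, 0.3, 0.5]
width: 0.693
grip_force: 0.0
```

Call:
{"name": "play_rows", "arguments": {
  "commands": [
    [[0, 0, 0, 0, 0, 0, 1], [0, 0, 0, 0, 0, 0, 1], [0, 0, 0, 0, 0, 0, 1], [0, 0, 0, 0, 0, 0, 1], [0, 0, 0, 0, 0, 0, 1], [0, 0, 0, 0, 0, 0, 1]]
  ],
  "force": 100
}}

```text
time: 4.2
tool_pos: [0.4416, 0.3038, 0.1518]
tcp_rot: [-2.746, -1.523, -0.007]
wrist_force: [-0.7, -0.8, 7.0]
width: 0.261
grip_force: 98.7
```

```bash
python3 go.py .4395 .303 .30 -32
```

```text
at [0.4416 0.3038 0.1518] yaw -31.98 t 4.2 F [-0.7 -0.8  7. ] w 0.261
row [-0.0018, -0.0021, -0.247, 0.0003, -0.0015, 0.0001] dist 0.148
```

Call:
{"name": "play_rows", "arguments": {
  "commands": [
    [[0, 0, -0.03, 0, 0, 0, 1], [0, 0, -0.08, 0, 0, 0, 1], [0, 0, -0.14, 0, 0, 0, 1], [0, 0, -0.2, 0, 0, 0, 1], [0, 0, -0.27, 0, 0, 0, 1], [0, 0, -0.35, 0, 0, 0, 1], [0, 0, -0.43, 0, 0, 0, 1], [0, 0, -0.48, 0, 0, 0, 1]]
  ]
}}

```text
time: 5.0
tool_pos: [0.4407, 0.3027, 0.4422]
tcp_rot: [-2.746, -1.523, -0.01]
wrist_force: [-0.2, 0.3, -1.4]
width: 0.261
grip_force: 97.7
```

```bash
python3 go.py .56 .13 .445 -10 .496 -.0345 .44 10.5
```

```text
at [0.4407 0.3027 0.4422] yaw -31.99 t 5.0 F [-0.2  0.3 -1.4] w 0.261
row [-0.1388, 0.321, -0.0049, 0.0009, -0.0019, -0.1222] dist 0.21
at [0.56  0.13  0.445] yaw -10.0 t 5.0 F [-0.2  0.3 -1.4] w 0.261
row [-0.2885, -0.0574, 0.0083, 0.0, 0.0, -0.1139] dist 0.177
```

Call:
{"name": "play_rows", "arguments": {
  "commands": [
    [[-0.03, 0.065, -0.005, 0, -0.001, -0.025, 1], [-0.06, 0.135, -0.005, 0, -0.002, -0.05, 1], [-0.09, 0.205, -0.005, 0, -0.002, -0.08, 1], [-0.12, 0.27, -0.005, 0, -0.002, -0.1, 1], [-0.139, 0.321, -0.005, 0, -0.002, -0.122, 1], [-0.139, 0.321, -0.005, 0, -0.002, -0.122, 1]]
  ]
}}

```text
time: 5.6
tool_pos: [0.5613, 0.1262, 0.4394]
tcp_rot: [2.409, 2.013, -0.009]
wrist_force: [-0.3, -0.2, -2.4]
width: 0.26
grip_force: 98.2
```

Call:
{"name": "play_rows", "arguments": {
  "commands": [
    [[-0.055, -0.01, 0, 0, 0, -0.02, 1], [-0.11, -0.02, 0, 0, 0, -0.045, 1], [-0.17, -0.034, 0.005, 0, 0, -0.07, 1], [-0.23, -0.045, 0.005, 0, 0, -0.095, 1], [-0.288, -0.057, 0.008, 0, 0, -0.114, 1], [-0.288, -0.057, 0.008, 0, 0, -0.114, 1], [-0.288, -0.057, 0.008, 0, 0, -0.114, 1]]
  ]
}}

```text
time: 6.3
tool_pos: [0.4953, -0.0343, 0.4366]
tcp_rot: [2.012, 2.413, -0.004]
wrist_force: [1.2, -0.1, -1.9]
width: 0.261
grip_force: 98.3
```

```bash
python3 go.py .496 -.0345 .2035 10.5 .555 -.0235 .2035 10.5
```

```text
at [ 0.4953 -0.0343  0.4366] yaw 10.36 t 6.3 F [ 1.2 -0.1 -1.9] w 0.261
row [0.0002, 0.0017, 0.3885, -0.0005, 0.0006, -0.0008] dist 0.233
at [ 0.496  -0.0345  0.2035] yaw 10.5 t 6.3 F [ 1.2 -0.1 -1.9] w 0.261
row [0.0001, 0.1, 0.0, 0.0, 0.0, 0.0] dist 0.06
```

Call:
{"name": "play_rows", "arguments": {
  "commands": [
    [[0, 0.002, 0.06, 0, 0, -0.001, 1], [0, 0.002, 0.13, 0, 0, -0.001, 1], [0, 0.002, 0.2, 0, 0, -0.001, 1], [0, 0.002, 0.27, 0, 0, -0.001, 1], [0, 0.002, 0.33, 0, 0, -0.001, 1], [0, 0.002, 0.37, 0, 0, -0.001, 1], [0, 0.002, 0.3885, 0, 0, -0.001, 1], [0, 0.002, 0.3885, 0, 0, -0.001, 1]]
  ]
}}

```text
time: 7.1
tool_pos: [0.4958, -0.0338, 0.2021]
tcp_rot: [-2.003, -2.418, 0.007]
wrist_force: [-0.6, -0.1, -1.1]
width: 0.262
grip_force: 98.4
```

```bash
python3 go.py .555 -.0235 .2035 10.5
python3 - <<'E'
from h import *
a=bot.read_camera("top");b=bot.read_camera("side")
cv2.imwrite("pics/i.png",np.hstack([cv2.resize(a[170:230,225:285],(400,400),interpolation=2),cv2.resize(b[140:220,250:330],(400,400),interpolation=2)]))
E
```

```text
at [ 0.4958 -0.0338  0.2021] yaw 10.72 t 7.1 F [-0.6 -0.1 -1.1] w 0.262
row [-0.0016, 0.1, -0.0029, -0.0016, 0.0004, 0.0012] dist 0.06
```

View pics/i.png

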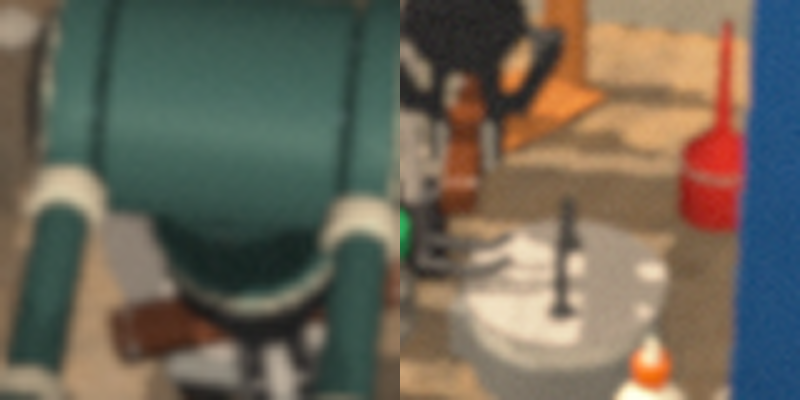

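In the side crop, the two prongs with tips at (510,240) and (505,270) point at the loop opening around (565,255). I'll insert slowly.

Call:
{"name": "play_rows", "arguments": {
  "commands": [
    [[0, 0.015, -0.002, -0.001, 0, 0, 1], [-0.001, 0.03, -0.002, -0.001, 0, 0, 1], [-0.001, 0.045, -0.002, -0.001, 0, 0, 1], [-0.001, 0.06, -0.002, -0.001, 0, 0, 1], [-0.001, 0.075, -0.002, -0.001, 0, 0, 1], [-0.002, 0.09, -0.002, -0.001, 0, 0.001, 1], [-0.002, 0.1, -0.002, -0.001, 0, 0.001, 1], [-0.002, 0.1, -0.002, -0.001, 0, 0.001, 1]]
  ]
}}

```text
time: 8.0
tool_pos: [0.5569, -0.025, 0.205]
tcp_rot: [2.007, 2.413, -0.001]
wrist_force: [-0.3, 0.1, -1.6]
width: 0.26
grip_force: 98.4
```

```bash
python3 go.py .555 -.0235 .2235 10.5
python3 - <<'E'
from h import *
b=bot.read_camera("side")
cv2.imwrite("pics/j.png",cv2.resize(b[140:220,250:330],(500,500),interpolation=2))
E
```

```text
at [ 0.5569 -0.025   0.205 ] yaw 10.5 t 8.0 F [-0.3  0.1 -1.6] w 0.26
row [0.0029, -0.0026, -0.0308, 0.0006, 0.0009, -0.0] dist 0.019
```

View pics/j.png

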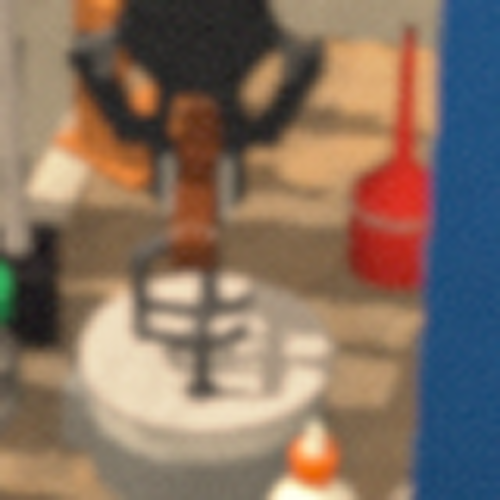

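The prongs run through the loop, from (140,335) to tips at (245,330), with the bar at about x=205 near the valley. Lifting slowly now.

Call:
{"name": "play_rows", "arguments": {
  "commands": [
    [[0, 0, -0.012, 0, 0, 0, 1], [0, 0, -0.022, 0, 0, 0, 1], [0, 0, -0.028, 0, 0, 0, 1], [0, 0, -0.034, 0, 0, 0, 1], [0, 0, -0.04, 0, 0, 0, 1], [0, 0, -0.046, 0, 0, 0, 1], [0, 0, -0.053, 0, 0, 0, 1], [0, 0, -0.06, 0, 0, 0, 1]]
  ],
  "force": 120
}}

```text
time: 8.85
tool_pos: [0.5558, -0.025, 0.2412]
tcp_rot: [2.007, 2.413, -0.001]
wrist_force: [0.6, -0.7, -4.9]
width: 0.259
grip_force: 119.6
```

Call:
{"name": "play_rows", "arguments": {
  "commands": [
    [[0, 0, -0.01, 0, 0, 0, 1], [0, 0, -0.02, 0, 0, 0, 1], [0, 0, -0.03, 0, 0, 0, 1], [0, 0, -0.04, 0, 0, 0, 1], [0, 0, -0.048, 0, 0, 0, 1], [0, 0, -0.05, 0, 0, 0, 1], [0, 0, -0.05, 0, 0, 0, 1], [0, 0, -0.05, 0, 0, 0, 1]]
  ]
}}

```text
time: 9.65
tool_pos: [0.5557, -0.025, 0.2709]
tcp_rot: [2.007, 2.413, -0.001]
wrist_force: [0.0, 0.0, -5.9]
width: 0.261
grip_force: 119.6
```

```bash
python3 go.py .555 -.0235 .375 10.5
python3 - <<'E'
from h import *
b=bot.read_camera("side")
cv2.imwrite("pics/k.png",cv2.resize(b[110:220,230:340],(500,500),interpolation=2))
E
```

```text
at [ 0.5557 -0.025   0.2709] yaw 10.48 t 9.7 F [ 0.   0.  -5.9] w 0.261
row [0.0021, -0.0005, -0.1735, 0.0005, 0.0009, -0.0001] dist 0.104
```

View pics/k.png

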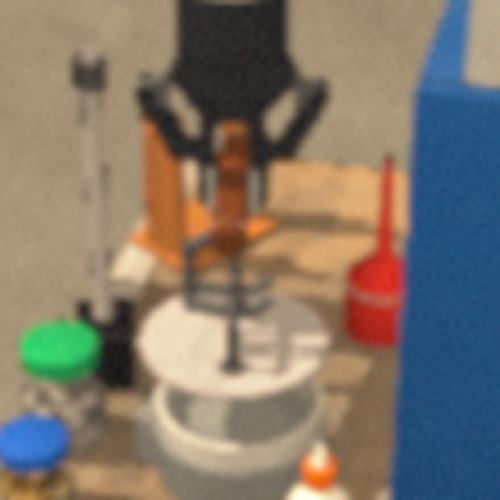

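The lid hangs level above the pot. I'll raise it clear of the case and carry it.

Call:
{"name": "play_rows", "arguments": {
  "commands": [
    [[0.0, 0, -0.012, 0, 0, 0, 1], [0.0, 0, -0.034, 0, 0, 0, 1], [0.0, 0, -0.06, 0, 0, 0, 1], [0, 0, -0.09, 0, 0, 0, 1], [0, 0, -0.12, 0, 0, 0, 1], [0, 0, -0.15, 0, 0, 0, 1], [0, 0, -0.168, 0, 0, 0, 1], [0, 0, -0.174, 0, 0, 0, 1]]
  ]
}}

```text
time: 10.5
tool_pos: [0.5566, -0.0248, 0.3787]
tcp_rot: [2.005, 2.409, 0.003]
wrist_force: [-0.1, 0.6, -5.9]
width: 0.261
grip_force: 119.6
```

```bash
python3 go.py .505 -.1665 .375 10.5 .4545 -.3085 .375 10.5
```

```text
at [ 0.5566 -0.0248  0.3787] yaw 10.48 t 10.5 F [-0.1  0.6 -5.9] w 0.261
row [-0.2166, -0.1276, 0.0063, 0.002, 0.0014, -0.0001] dist 0.151
at [ 0.505  -0.1665  0.375 ] yaw 10.5 t 10.5 F [-0.1  0.6 -5.9] w 0.261
row [-0.2174, -0.1259, 0.0, 0.0, 0.0, 0.0] dist 0.151
```

Call:
{"name": "play_rows", "arguments": {
  "commands": [
    [[-0.006, -0.004, 0, 0, 0, 0, 1], [-0.018, -0.011, 0, 0, 0, 0, 1], [-0.036, -0.021, 0, 0, 0, 0, 1], [-0.06, -0.035, 0, 0, 0, 0, 1], [-0.086, -0.05, 0, 0, 0, 0, 1], [-0.112, -0.066, 0, 0, 0, 0, 1], [-0.138, -0.081, 0, 0, 0, 0, 1], [-0.164, -0.097, 0, 0, 0, 0, 1]]
  ]
}}

```text
time: 11.3
tool_pos: [0.5152, -0.134, 0.3752]
tcp_rot: [2.008, 2.412, -0.002]
wrist_force: [0.3, 0.2, -5.4]
width: 0.258
grip_force: 119.6
```

Call:
{"name": "play_rows", "arguments": {
  "commands": [
    [[-0.026, -0.015, 0, 0, 0, 0, 1], [-0.052, -0.031, 0, 0, 0, 0, 1], [-0.078, -0.046, 0, 0, 0, 0, 1], [-0.104, -0.061, 0, 0, 0, 0, 1], [-0.13, -0.076, 0, 0, 0, 0, 1], [-0.154, -0.09, 0, 0, 0, 0, 1], [-0.176, -0.103, 0, 0, 0, 0, 1], [-0.196, -0.114, 0, 0, 0, 0, 1]]
  ]
}}

```text
time: 12.1
tool_pos: [0.4694, -0.2617, 0.3757]
tcp_rot: [2.009, 2.412, -0.001]
wrist_force: [0.6, 0.2, -6.3]
width: 0.258
grip_force: 119.6
```

```bash
python3 go.py .4545 -.3085 .375 10.5
```

```text
at [ 0.4694 -0.2617  0.3757] yaw 10.42 t 12.1 F [ 0.6  0.2 -6.3] w 0.258
row [-0.0723, -0.0385, 0.0013, 0.0004, 0.0009, -0.0004] dist 0.049
```

Call:
{"name": "play_rows", "arguments": {
  "commands": [
    [[-0.018, -0.01, 0, 0, 0, 0, 1], [-0.034, -0.018, 0, 0, 0, 0, 1], [-0.048, -0.026, 0, 0, 0, 0, 1], [-0.059, -0.032, 0, 0, 0, 0, 1], [-0.067, -0.036, 0, 0, 0, 0, 1], [-0.072, -0.038, 0, 0, 0, 0, 1], [-0.072, -0.038, 0, 0, 0, 0, 1], [-0.072, -0.038, 0, 0, 0, 0, 1]]
  ]
}}

```text
time: 12.9
tool_pos: [0.4561, -0.3065, 0.3761]
tcp_rot: [2.007, 2.413, -0.0]
wrist_force: [0.1, 0.8, -5.3]
width: 0.256
grip_force: 119.6
```

```bash
python3 go.py .4545 -.3085 .1635 10.5
python3 - <<'E'
from h import *
b=bot.read_camera("side");a=bot.read_camera("top")
# lid ellipse on the side view expected if centred at tcp; print overlay
th=np.linspace(0,2*np.pi,40)
def circ(x,y,z,r):return np.c_[x+r*np.cos(th),y+r*np.sin(th),np.full(40,z)]
for n,im in(("top",a),("side",b)):
    for X,col in((circ(.4545,-.3085,.2335,.07),(255,255,0)),(circ(.4545,-.3085,.012,.07),(0,0,255))):
        cv2.polylines(im,[(proj(n,X)*16).astype(int)],True,col,1,cv2.LINE_AA,4)
cv2.imwrite("pics/l.png",np.hstack([cv2.resize(a[180:280,300:400],(400,600),interpolation=2)[:,:400] if 0 else cv2.resize(a[180:280,300:400],(400,400),interpolation=2),cv2.resize(b[170:290,190:310],(400,400),interpolation=2)]))
E
```

```text
at [ 0.4561 -0.3065  0.3761] yaw 10.5 t 12.9 F [ 0.1  0.8 -5.3] w 0.256
row [-0.002, -0.0039, 0.3543, 0.0007, 0.0008, -0.0] dist 0.213
```

View pics/l.png

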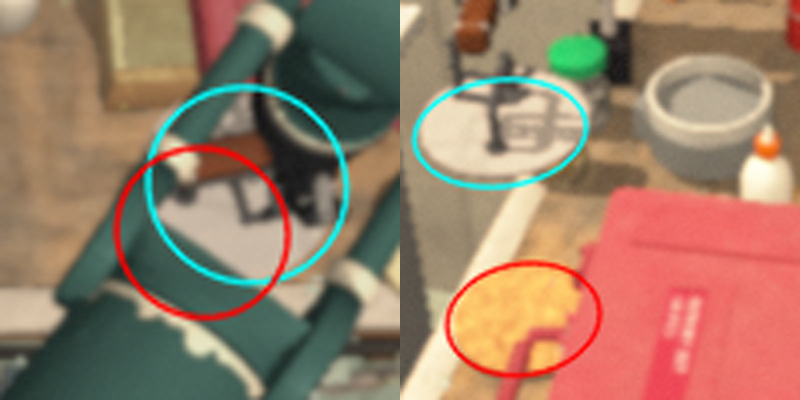

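The projected lid circle (cyan) matches the lid at (500,135), and the pad circle (red) matches the cork at (523,318). Lowering now.

Call:
{"name": "play_rows", "arguments": {
  "commands": [
    [[0, -0.001, 0.01, 0, 0, 0, 1], [0, -0.002, 0.03, 0, 0, 0, 1], [-0.001, -0.003, 0.06, 0, 0, 0, 1], [-0.002, -0.004, 0.09, 0, 0, 0, 1], [-0.002, -0.004, 0.12, 0, 0, 0, 1], [-0.002, -0.004, 0.15, 0, 0, 0, 1], [-0.002, -0.004, 0.18, 0, 0, 0, 1], [-0.002, -0.004, 0.21, 0, 0, 0, 1]]
  ]
}}

```text
time: 13.8
tool_pos: [0.4535, -0.3082, 0.2481]
tcp_rot: [2.008, 2.414, -0.001]
wrist_force: [-0.5, -1.8, -5.0]
width: 0.26
grip_force: 119.6
```

Call:
{"name": "play_rows", "arguments": {
  "commands": [
    [[0, 0, 0.03, 0, 0, 0, 1], [0, 0, 0.055, 0, 0, 0, 1], [0, 0, 0.078, 0, 0, 0, 1], [0, 0, 0.096, 0, 0, 0, 1], [0, 0, 0.11, 0, 0, 0, 1], [0, 0, 0.12, 0, 0, 0, 1], [0, 0, 0.124, 0, 0, 0, 1], [0, 0, 0.124, 0, 0, 0, 1]]
  ]
}}

```text
time: 14.6
tool_pos: [0.4544, -0.3089, 0.1757]
tcp_rot: [2.007, 2.412, -0.001]
wrist_force: [-1.0, 0.3, -5.9]
width: 0.257
grip_force: 119.7
```

```bash
python3 go.py .4545 -.3085 .1635 10.5
```

```text
at [ 0.4544 -0.3089  0.1757] yaw 10.48 t 14.6 F [-1.   0.3 -5.9] w 0.257
row [0.0007, 0.0003, 0.0203, 0.0006, 0.001, -0.0001] dist 0.012
```

Call:
{"name": "play_rows", "arguments": {
  "commands": [
    [[0, 0, 0.004, 0, 0, 0, 1], [0, 0, 0.008, 0, 0, 0, 1], [0, 0, 0.012, 0, 0, 0, 1], [0, 0, 0.016, 0, 0, 0, 1], [0, 0, 0.02, 0, 0, 0, 1], [0, 0, 0.024, 0, 0, 0, 1], [0, 0, 0.028, 0, 0, 0, 1], [0, 0, 0.028, 0, 0, 0, 1]]
  ]
}}

```text
time: 15.4
tool_pos: [0.4545, -0.309, 0.159]
tcp_rot: [2.007, 2.412, -0.001]
wrist_force: [-0.7, 0.4, -2.6]
width: 0.261
grip_force: 119.8
```

Call:
{"name": "play_rows", "arguments": {
  "commands": [
    [[0, 0, 0.004, 0, 0, 0, 1], [0, 0, 0.01, 0, 0, 0, 1], [0, 0, 0.016, 0, 0, 0, 1], [0, 0, 0.022, 0, 0, 0, 1], [0, 0, 0.025, 0, 0, 0, 1], [0, 0, 0.025, 0, 0, 0, 1], [0, 0, 0.025, 0, 0, 0, 1]]
  ]
}}

```text
time: 16.1
tool_pos: [0.4544, -0.309, 0.1438]
tcp_rot: [2.007, 2.412, -0.001]
wrist_force: [-0.2, -0.5, -0.5]
width: 0.255
grip_force: 119.8
```

```bash
python3 go.py .3905 -.3205 .1435 10.5 .3905 -.3205 .445 10.5
```

```text
at [ 0.4544 -0.309   0.1438] yaw 10.49 t 16.1 F [-0.2 -0.5 -0.5] w 0.255
row [0.0005, -0.1082, 0.0003, 0.0006, 0.0009, -0.0001] dist 0.065
at [ 0.3905 -0.3205  0.1435] yaw 10.5 t 16.1 F [-0.2 -0.5 -0.5] w 0.255
row [0.0, 0.0, -0.5025, 0.0, 0.0, 0.0] dist 0.302
```

The lid is unloaded onto the pad and the prongs are free. Backing out, then up.

Call:
{"name": "play_rows", "arguments": {
  "commands": [
    [[0, -0.012, 0, 0, 0, 0, 1], [0, -0.028, 0, 0, 0, 0, 1], [0, -0.044, 0, 0, 0, 0, 1], [0, -0.06, 0, 0, 0, 0, 1], [0, -0.076, 0, 0, 0, 0, 1], [0, -0.092, 0, 0, 0, 0, 1], [0, -0.108, 0, 0, 0, 0, 1], [0, -0.108, 0, 0, 0, 0, 1]]
  ]
}}

```text
time: 16.9
tool_pos: [0.3893, -0.3208, 0.1436]
tcp_rot: [2.009, 2.412, -0.001]
wrist_force: [0.7, -0.4, -1.2]
width: 0.257
grip_force: 119.8
```

```bash
python3 go.py .3905 -.3205 .445 10.5
python3 - <<'E'
from h import *
a=bot.read_camera("side")
cv2.imwrite("pics/m.png",a)
# lid check: best-matching centre of a bright grey disc outline at z=.026
th=np.linspace(0,2*np.pi,72);g=cv2.Canny(cv2.GaussianBlur(a,(0,0),1),30,80);dt=cv2.distanceTransform(255-g,2,3)
best=[]
for x in np.arange(.43,.481,.003):
  for y in np.arange(-.335,-.28,.003):
    p=proj("side",np.c_[x+.07*np.cos(th),y+.07*np.sin(th),np.full(72,.026)]).round().astype(int)
    best.append((np.minimum(dt[p[:,1],p[:,0]],4).mean(),round(x,3),round(y,3)))
print(sorted(best)[:4])
E
```

```text
at [ 0.3893 -0.3208  0.1436] yaw 10.42 t 16.9 F [ 0.7 -0.4 -1.2] w 0.257
row [-0.0012, 0.0028, -0.5023, 0.0005, 0.0008, -0.0004] dist 0.301
[(np.float32(0.9852597), np.float64(0.43), np.float64(-0.302)), (np.float32(1.0308056), np.float64(0.43), np.float64(-0.296)), (np.float32(1.0323042), np.float64(0.433), np.float64(-0.302)), (np.float32(1.0428014), np.float64(0.436), np.float64(-0.302))]
```

Call:
{"name": "play_rows", "arguments": {
  "commands": [
    [[0, 0, -0.03, 0, 0, 0, 1], [0, 0, -0.1, 0, 0, 0, 1], [0, 0, -0.17, 0, 0, 0, 1], [0, 0, -0.24, 0, 0, 0, 1], [0, 0, -0.31, 0, 0, 0, 1], [0, 0, -0.38, 0, 0, 0, 1], [0, 0, -0.45, 0, 0, 0, 1], [0, 0, -0.5, 0, 0, 0, 1]]
  ]
}}

```text
time: 17.75
tool_pos: [0.3906, -0.3202, 0.4475]
tcp_rot: [2.004, 2.409, -0.0]
wrist_force: [-0.1, -0.7, -1.7]
width: 0.258
grip_force: 119.9
```

```bash
python3 go.py .56 0 .445 10.5 .56 .13 .445 -10 .4416 .3038 .445 -32
```

```text
at [ 0.3906 -0.3202  0.4475] yaw 10.51 t 17.8 F [-0.1 -0.7 -1.7] w 0.258
row [0.4732, 0.3749, 0.003, 0.0015, 0.002, 0.0001] dist 0.362
at [0.56  0.    0.445] yaw 10.5 t 17.8 F [-0.1 -0.7 -1.7] w 0.258
row [0.213, 0.0395, 0.0, 0.0, 0.0, 0.1139] dist 0.13
at [0.56  0.13  0.445] yaw -10.0 t 17.8 F [-0.1 -0.7 -1.7] w 0.258
row [0.251, -0.2446, 0.0, 0.0, 0.0, 0.1222] dist 0.21
```

Call:
{"name": "play_rows", "arguments": {
  "commands": [
    [[0.04, 0.03, 0, 0, 0, 0, 1], [0.1, 0.08, 0, 0, 0, 0, 1], [0.17, 0.135, 0, 0, 0, 0, 1], [0.24, 0.19, 0, 0, 0, 0, 1], [0.31, 0.245, 0, 0, 0, 0, 1], [0.38, 0.3, 0, 0, 0, 0, 1], [0.44, 0.35, 0.002, 0, 0.001, 0, 1], [0.473, 0.375, 0.003, 0.001, 0.002, 0, 1]]
  ]
}}

```text
time: 18.55
tool_pos: [0.5607, 0.0034, 0.4414]
tcp_rot: [-2.004, -2.415, -0.004]
wrist_force: [0.5, -0.8, -1.0]
width: 0.261
grip_force: 120.2
```

Call:
{"name": "play_rows", "arguments": {
  "commands": [
    [[0.05, 0.009, 0, 0, 0, 0.026, 1], [0.1, 0.018, 0, 0, 0, 0.053, 1], [0.15, 0.028, 0, 0, 0, 0.08, 1], [0.2, 0.037, 0, 0, 0, 0.106, 1], [0.213, 0.04, 0, 0, 0, 0.114, 1]]
  ]
}}

```text
time: 19.05
tool_pos: [0.5597, 0.1335, 0.4416]
tcp_rot: [-2.402, -2.017, -0.002]
wrist_force: [0.1, 0.3, -1.9]
width: 0.259
grip_force: 120.3
```

Call:
{"name": "play_rows", "arguments": {
  "commands": [
    [[0.04, -0.04, 0, 0, 0, 0.02, 1], [0.09, -0.09, 0, 0, 0, 0.045, 1], [0.14, -0.14, 0, 0, 0, 0.07, 1], [0.19, -0.185, 0, 0, 0, 0.095, 1], [0.23, -0.225, 0, 0, 0, 0.112, 1], [0.251, -0.245, 0, 0, 0, 0.122, 1], [0.251, -0.245, 0, 0, 0, 0.122, 1], [0.251, -0.245, 0, 0, 0, 0.122, 1]]
  ]
}}

```text
time: 19.85
tool_pos: [0.4413, 0.3043, 0.4426]
tcp_rot: [-2.744, -1.524, -0.0]
wrist_force: [1.0, -1.2, -2.4]
width: 0.259
grip_force: 120.3
```

```bash
python3 go.py .4416 .3038 .25 -32
python3 - <<'E'
from h import *
a=bot.read_camera("top");cv2.imwrite("pics/n.png",a);b=cv2.imread("pics/top0.png")
d=cv2.absdiff(a,b).max(2)[200:265,315:385]
hsv=cv2.cvtColor(a,cv2.COLOR_BGR2HSV)[200:265,315:385]
m=((hsv[...,1]<70)&(d>25)).astype(np.uint8)*255
m=cv2.morphologyEx(m,cv2.MORPH_CLOSE,np.ones((5,5)))
c=max(cv2.findContours(m,0,2)[0],key=cv2.contourArea);e=cv2.fitEllipse(cv2.convexHull(c));print(e,ray("top",np.array(e[0])+[315,200],.026).round(4))
th=np.linspace(0,6.28,60);p=proj("top",np.c_[.4545+.07*np.cos(th),-.3085+.07*np.sin(th),np.full(60,.026)]).astype(np.float32);print("expect",cv2.fitEllipse(p)[0]-np.array([315,200]),cv2.fitEllipse(p)[1])
E
```

```text
at [0.4413 0.3043 0.4426] yaw -31.88 t 19.9 F [ 1.  -1.2 -2.4] w 0.259
row [-0.0009, 0.0017, 0.321, -0.0008, -0.0005, 0.0006] dist 0.193
((33.8140754699707, 37.725868225097656), (42.25655746459961, 43.65863800048828), 119.81629180908203) [ 0.4518 -0.3022  0.026 ]
expect [35.71972656 37.09388733] (42.290557861328125, 43.705989837646484)
```

The lid measures about 7 mm from the pad centre. Lowering the lifter into the rack.

Call:
{"name": "play_rows", "arguments": {
  "commands": [
    [[0, 0, 0.05, 0, 0, 0, 1], [0, 0.001, 0.11, 0, 0, 0, 1], [0, 0.001, 0.17, 0, 0, 0, 1], [0, 0.001, 0.23, 0, 0, 0.001, 1], [0, 0.001, 0.29, 0, 0, 0.001, 1], [-0.001, 0.001, 0.34, 0, 0, 0.001, 1], [-0.001, 0.001, 0.38, 0, 0, 0.001, 1], [-0.001, 0.001, 0.41, 0, 0, 0.001, 1]]
  ]
}}

```text
time: 20.7
tool_pos: [0.4411, 0.3022, 0.1944]
tcp_rot: [-2.749, -1.515, 0.004]
wrist_force: [-0.6, 1.2, -1.6]
width: 0.262
grip_force: 120.3
```

Call:
{"name": "play_rows", "arguments": {
  "commands": [
    [[0, 0, 0, 0, 0, 0, 1], [0, 0, 0, 0, 0, 0, 1]]
  ]
}}

```text
time: 20.9
tool_pos: [0.4417, 0.3032, 0.1968]
tcp_rot: [-2.748, -1.516, 0.001]
wrist_force: [0.3, 0.8, -2.1]
width: 0.257
grip_force: 120.2
```

```bash
python3 go.py .4416 .3038 .1518 -32
```

```text
at [0.4417 0.3032 0.1968] yaw -32.24 t 20.9 F [ 0.3  0.8 -2.1] w 0.257
row [0.0006, -0.0005, 0.075, -0.001, -0.0004, -0.0013] dist 0.045
```

Call:
{"name": "play_rows", "arguments": {
  "commands": [
    [[0, 0, 0.012, -0.001, 0, -0.001, 1], [0, 0, 0.024, -0.001, 0, -0.001, 1], [0, 0, 0.036, -0.001, 0, -0.001, 1], [0, 0, 0.048, -0.001, 0, -0.001, 1], [0, 0, 0.058, -0.001, 0, -0.001, 1], [0, 0, 0.066, -0.001, 0, -0.001, 1], [0, 0, 0.072, -0.001, 0, -0.001, 1], [0, 0, 0.072, -0.001, 0, -0.001, 1]]
  ]
}}

```text
time: 21.7
tool_pos: [0.4407, 0.3038, 0.1527]
tcp_rot: [-2.747, -1.523, -0.0]
wrist_force: [-0.0, -0.6, -2.1]
width: 0.26
grip_force: 120.2
```

```bash
python3 go.py .4416 .3038 .1518 -32
```

```text
at [0.4407 0.3038 0.1527] yaw -31.99 t 21.7 F [-0.  -0.6 -2.1] w 0.26
row [0.0008, 0.0013, 0.0016, -0.0001, -0.0002, 0.0] dist 0.001
```

Call:
{"name": "play_rows", "arguments": {
  "commands": [
    [[0, 0.001, 0.001, 0, 0, 0, 1], [0, 0.001, 0.002, 0, 0, 0, 1], [0, 0.001, 0.003, 0, 0, 0, 1], [0, 0.001, 0.003, 0, 0, 0, 1]]
  ],
  "force": 30
}}

```text
time: 22.1
tool_pos: [0.4418, 0.3038, 0.1521]
tcp_rot: [-2.747, -1.523, -0.004]
wrist_force: [-0.7, -0.7, -1.8]
width: 0.258
grip_force: 120.2
```

Call:
{"name": "play_rows", "arguments": {
  "commands": [
    [[0, 0, 0.001, 0, 0, 0, 1], [0, 0, 0.002, 0, 0, 0, 1], [0, 0, 0.003, 0, 0, 0, 1], [0, 0, 0.004, 0, 0, 0, 1], [0, 0, 0.004, 0, 0, 0, 1]]
  ]
}}

```text
time: 22.6
tool_pos: [0.4418, 0.3038, 0.1519]
tcp_rot: [-2.747, -1.523, -0.003]
wrist_force: [-5.7, -4.2, 11.7]
width: 0.256
grip_force: 122.3
```

It's seated, with the rack pushing up 12 N. Opening the gripper.

Call:
{"name": "play_rows", "arguments": {
  "commands": [
    [[0, 0, -0.002, 0, 0, 0, 0.4], [0, 0, -0.002, 0, 0, 0, 0.2], [0, 0, -0.002, 0, 0, 0, 0], [0, 0, -0.002, 0, 0, 0, -0.5], [0, 0, -0.002, 0, 0, 0, -1], [0, 0, -0.002, 0, 0, 0, -1], [0, 0, -0.002, 0, 0, 0, -1], [0, 0, -0.002, 0, 0, 0, -1]]
  ]
}}

```text
time: 23.4
tool_pos: [0.4415, 0.3037, 0.1504]
tcp_rot: [-2.747, -1.523, -0.002]
wrist_force: [0.3, 0.7, -1.2]
width: 0.999
grip_force: 0.0
```

Call:
{"name": "play_rows", "arguments": {
  "commands": [
    [[0, 0, -0.02, 0, 0, 0, -1], [0, 0, -0.05, 0, 0, 0, -1], [0, 0, -0.1, 0, 0, 0, -1], [0, 0, -0.17, 0, 0, 0, -1], [0, 0, -0.24, 0, 0, 0, -1], [0, 0, -0.32, 0, 0, 0, -1], [0, 0, -0.4, 0, 0, 0, -1], [0, 0, -0.45, 0, 0, 0, -1]]
  ]
}}

```text
time: 24.2
tool_pos: [0.4418, 0.3036, 0.4265]
tcp_rot: [-2.747, -1.523, -0.013]
wrist_force: [0.2, 0.5, 0.9]
width: 1.002
grip_force: 0.0
```

```bash
python3 go.py .56 .1 .44 -32
python3 - <<'E'
from h import *
a=bot.read_camera("side");cv2.imwrite("pics/o.png",a);b=cv2.imread("pics/side0.png")
d=cv2.absdiff(cv2.GaussianBlur(a,(0,0),1),cv2.GaussianBlur(b,(0,0),1)).max(2)
r=d[145:172,258:290];print("rack area diff mean,p95",r.mean(),np.percentile(r,95))
# shift estimate of rack/lifter patch
t=b[140:172,260:290];s=cv2.matchTemplate(a[130:182,250:300],t,5);print(cv2.minMaxLoc(s)[1],cv2.minMaxLoc(s)[3],"expect (10,10)")
hs=lambda i:cv2.inRange(cv2.cvtColor(i,cv2.COLOR_BGR2HSV),(0,100,40),(9,255,150))[120:150,255:292]
for i in(b,a):
    y,x=np.nonzero(hs(i));print(len(x),x.mean(),y.mean(),np.cov(x,y).round(1).tolist())
E
```

```text
at [0.4418 0.3036 0.4265] yaw -32.0 t 24.2 F [0.2 0.5 0.9] w 1.002
row [-0.1833, 0.347, -0.0229, 0.001, -0.0025, 0.0] dist 0.236
rack area diff mean,p95 2.2372685185185186 5.0
0.991317093372345 (10, 10) expect (10,10)
13 17.846153846153847 12.384615384615385 [[58.5, -29.4], [-29.4, 16.1]]
16 19.625 12.25 [[35.7, -19.0], [-19.0, 12.5]]
```

The rack view matches its starting state (correlation 0.99), the lid ellipse matches the seated lid, and the arm is clear. Handing in.

```bash
python3 -c "
from workcell import bot
print(bot.finish_job())"
```

```text
the job is handed in; nothing more can be done
None
```

I handed the job in at about 24 s: the lid is on the cork pad, measured about 7 mm off centre, and the lifter is back in its rack. The interface gave no verdict, and my end checks were image measurements covering only the lid and the rack.

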